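# Open the hob cleaner's push-and-turn safety cap

## Robot

A 6-joint arm with a two-finger parallel gripper is mounted at the origin on a cart in front of the work surface, level with it; the furniture and walls round the work are solid. World frame = base frame: x ahead of the robot, y to its left, z up, the work surface at z = 0. Lengths are in m, angles in degrees, forces in N, time in s.
With the tool pointing down it reaches from about 0.3 to 0.75 m from the base axis. Payload 8.5 kg.
Tool frame: the origin (TCP) lies at the very end of the fingers, on their centre line; the grasp point (between the pads) lies 19 mm behind it (env.hold_point_z is the distance from the TCP to the grasp point, in m); z points along the fingers, y is the line along which they close (so a half turn about z gives the same grasp; the last joint's range is limited). The gripper opens to 85 mm and grips with 20 to 120 N. Pads are 22 mm wide; open, the fingers measure 114 mm over their backs; the gripper's body (76 mm by 85 mm) begins 54 mm behind the grasp point. The pads swing forward as they close: fully open they stand 13 mm farther back than shut.
Start: joints at [-78.684, 21.807, 74.336, -0, 83.858, -12.336], TCP at [0.221, -0.504, 0.231] pointing down, gripper open.
Joint ranges: [-178.18, 178.18], [-50.72, 133.34], [12.68, 142.11], [-81.47, 261.47], [9.98, 163.14], [-165.26, 165.26]. Speed limits (degrees/s): [136.94, 136.94, 180, 180, 180, 180].

## Interface

Orientations are given as a 3x3 rotation matrix whose columns are the frame's x, y, z axes.
In Python, from rig import env, optics gives the robot as it stands.
- The arm moves only by the shell command python3 -m jog 'ROWS' [OPENING] [FORCE]. ROWS is JSON, a list of rows, each an object with "linear": the shift along the tool's x, y, z in units of 40 mm (1.0 is 40 mm), a list of three; "roll": the turn about the tool's z in units of 5 degrees (1.0 is 5 degrees). A call has 1 to 12 rows; each row shifts and turns the commanded pose from where the row before left it, along the tool's axes as they then stand; what a row does not reach is not made up. A row lasts 1/12 s, in which the tool goes at most 41.7 mm and 7.16 degrees, less where a joint would pass 70% of its speed; a pose out of reach is approached as far as the arm can. A call is refused whole if a number of a shift passes 1 or a number of a turn 1, either way. A call with a gripper value outside its range is refused whole. OPENING is the opening, from -1 (shut) to 1 (fully open), set as the call begins (- or left out, the last holds). The fingers move at their own pace and stop on an object; FORCE is the grip in N (left out, the last holds). Time passes only in rows, so rows that do not move let the fingers close. It gives the time, the measured TCP pose, the force, the opening and the grip force at its end, in the units of the state.
- env.observe(): the state, without advancing time (a new reading comes with each control period).
- optics.get_image(name): name is "side" or "top" or "wrist"; returns the picture (420x560x3 uint8, red, green, blue); there is no depth.
- optics.calibration(name): a dict with "fov_y" (degrees; the focal length in pixels is half the picture's height over the tangent of half this angle, whatever the lens; pixels are square), "cx", "cy" (the principal point, pixels), "T" (4x4, takes a point from camera to world coordinates). Camera axes: x right, y down, z forward; pixel columns grow to the right and rows downward; lengths in m; the calibration is good to about 2 mm. A picture is of the moment at which its call begins: read the wrist's pose just before it. calibration takes no time and is no camera call; for the wrist camera it gives the pose at the moment of the call.
- env.close_job(): hands the job in; it is judged then, once.
The state is a dict: "time_s": time; "q": joint angles; "qvel": joint speeds; "joint_efforts": joint torques, N m; "position": TCP position; "tool_rot": TCP orientation; "ft_force": force on the tool from outside, world axes, zero at the start; "wrist_torque": the same for the moment, N m; "grip_width": finger opening in m; "gripper_force": force on a finger pad.
Only numpy, scipy, OpenCV 4.12 (cv2) and the standard library are available. Lean on these libraries where they do the work, as an engineer would, in place of code of your own. Each camera call takes 0.05 s, during which the arm holds its last target. There are 200 camera calls.

## Task

The white cleaner jug standing on the hob has a child-safe push-and-turn cap, and I need it open. Press the cap down, keep it pressed while you twist it counter-clockwise about a quarter turn, then lift it straight off, leaving the jug standing upright where it is and everything around it undisturbed. Finish still holding the cap in the gripper, level and still, a few centimetres straight above the open mouth and touching nothing else: do not put it down.

Things in the scene. Friction and masses are not known exactly. Their poses are not given: they have to be found in the camera images.
- jug: White cleaner jug, about 0.7 kg, loose, upright on the hob's black glass (top z = 0.005), any yaw. Origin: centre of its underside; z up; body 92 mm (x) by 66 mm (y), shoulder at 124 mm. +x is the side with sloped shoulder and handle loop (top at 124 mm, below the cap); the neck axis is 12 mm from the origin toward -x. Lifting the locked cap lifts the jug; pressing stops it turning.
- safety_cap: Grey ribbed plastic cap, loose, upright on the jug's neck: 55 mm across, 30 mm high, 42 g; grip it across at any yaw. Origin: centre of its lower edge, 140.5 mm above the jug's underside when locked; z up, x parallel to the jug's x when locked. A spring pushes it up with 4 N; pressing takes 9 N at 3 mm, 12 N at the end of its 5 mm travel. Two lugs inside hook under the neck's rim.
- cap_top (a point): Centre of the cap's flat top, 30 mm above the cap's origin, z = 0.176 when locked. The cap turns only while pressed more than 3 mm, and only counter-clockwise seen from above, the way of the two arrows on its top. Turned 55 to 140 degrees from locked, its lugs are free and it lifts straight off.
- mouth (a point): Centre of the jug's open mouth rim, on the neck axis, 160 mm above the jug's underside; the neck is 34 mm across. The cap's lower edge clears the rim after 20 mm of lift.
- dish_brush: Bystander: grey dish brush, 269 mm long, lying on the hob behind the jug's place on the left; origin at the centre of its underside.
- tin: Bystander: low food tin, 86 mm across, 40 mm high, on the hob at the right; origin at the centre of its underside.
- jam_jar: Bystander: glass jam jar, 71 mm across, 110 mm high, on the worktop right of the hob; origin at the centre of its underside.
- teaspoon: Bystander: teaspoon, 130 mm long, lying on the worktop in front of the hob; origin at the centre of its underside.
- salt_shaker: Bystander: salt shaker, 44 mm across, 90 mm high, on the worktop at the far right in front of the microwave; origin at the centre of its underside.
Mind the look-alikes: they are no part of the job. Of the things like the safety_cap, leave any that is pink or purple; of the rest the larger one is meant.

How it is judged (in metres and radians):
On the way, in this order (a step that is already met when the one before it is completed fails the run):
1. the cap is pressed down more than 3 mm on the neck, still at its locked angle (z of safety_cap in the frame of jug below 0.1375 m and angle between the x axis of safety_cap and the x axis of jug, either way round below 0.25 rad), for 0.1 s.
2. the cap is twisted free on the neck, more than 50 degrees (angle between the x axis of safety_cap and the x axis of jug, either way round above 0.87 rad and z of safety_cap in the frame of jug below 0.1485 m), for 0.1 s.
3. the cap is lifted clear of the mouth (z of safety_cap in the frame of jug above 0.1655 m), for 0.2 s.
At the end, for the whole second after the job is handed in: Ends holding: cap gripped, still, level within 0.2 rad, 24 to 150 mm above its seat and within 30 mm of straight above the mouth, touching the jug nowhere; jug upright on the hob, within 40 mm of its start, not touched by the robot; bystanders within 20 mm of their places (z of safety_cap in the frame of jug between 0.1645 and 0.2905 m and horizontal distance between safety_cap and mouth below 0.03 m and angle between safety_cap's own z axis and vertical below 0.2 rad and linear speed of each of safety_cap, jug below 0.03 m/s and contact force between the fingers and safety_cap above 2 N and contact force between each of safety_cap, the arm, the fingers and jug below 0.1 N and angle between jug's own z axis and vertical below 0.05 rad and height (world z) of jug below 0.012 m and distance of jug from where it was at the start of the episode below 0.04 m and distance of each of dish_brush, tin, jam_jar, teaspoon, salt_shaker from where it was at the start of the episode below 0.02 m); the arm keeps its last pose, push and grip.
It fails at once if the jug is tipped more than 12 degrees (angle between jug's own z axis and vertical above 0.2 rad).
It fails at once if the jug is lifted off the hob (height (world z) of jug above 0.025 m).
It fails at once if a bystander is pushed away or knocked over (distance of any of dish_brush, tin, jam_jar, teaspoon, salt_shaker from where it was at the start of the episode above 0.03 m).
It also fails if it takes over 35 s, if anything falls off the work surface, if the arm or the gripper's body presses on something with over 40 N, if the wrist force passes 120 N, or if a joint passes its speed limit or range.

## Working session

There is one attempt and no reset: what is moved stays moved. The work goes in short steps, Python scripts to look and compute and a shell command to move; the robot and the scene stay as the last step left them, time stands still between calls to the robot, and variables do not carry over. Pictures are saved under pics/ and viewed, at most 10 in all, crops included, and the job is handed in when it is done.

```bash
mkdir -p pics
python3 - <<'E'
from rig import env, optics
import cv2,numpy as np
s=env.observe(); print(s['time_s'],s['position'],np.round(s['tool_rot'],3).tolist(),s['grip_width'],env.hold_point_z)
for n in ('side','top'):
    im=optics.get_image(n); cv2.imwrite(f'pics/{n}0.png',im[:,:,::-1]); c=optics.calibration(n); print(n,c)
E
```

```text
0.0 [ 0.22058619 -0.50350453  0.23070977] [[0.916, 0.401, -0.0], [0.401, -0.916, 0.001], [0.0, -0.001, -1.0]] 0.0856339485554202 0.0187
side {'fov_y': 55.90707951670588, 'cx': 286.6500676130623, 'cy': 210.39076932601307, 'T': array([[ 0.99848287,  0.03160011, -0.04509305,  0.57502924],
       [ 0.05422114, -0.42158899,  0.90516451, -0.98519601],
       [ 0.00959256, -0.90623626, -0.42266278,  0.59261795],
       [ 0.        ,  0.        ,  0.        ,  1.        ]])}
top {'fov_y': 43.31798220569588, 'cx': 279.9691491207011, 'cy': 206.31819691445978, 'T': array([[-0.42611013, -0.84538509,  0.32210899,  0.05086232],
       [-0.9046697 ,  0.39751654, -0.15347093,  0.19595374],
       [ 0.00169838, -0.35679776, -0.93418011,  1.52945464],
       [ 0.        ,  0.        ,  0.        ,  1.        ]])}
```

View pics/top0.png

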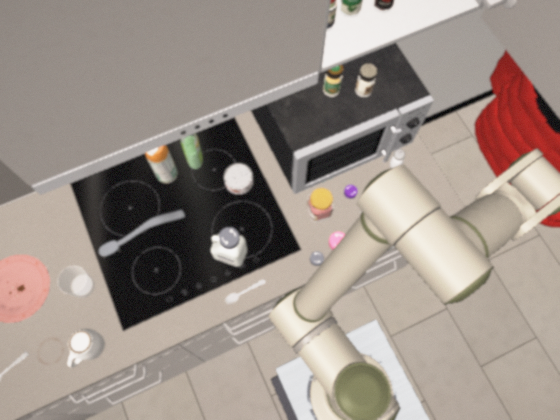

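View pics/side0.png

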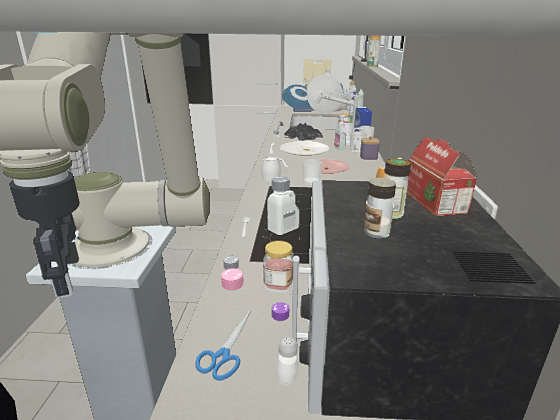

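Cap candidates:
- Grey cap on the white jug: top (229,237), side (280,184).
- Small grey cap on the worktop: top (317,257), side (231,262).
- Pink: top (337,240). Purple: top (350,190). Both are excluded by colour.

The grey one on the jug fits, since it's the larger grey cap and sits on the neck. I'll confirm it in an enlarged crop.

Run:
```python
import cv2,numpy as np
t=cv2.imread('pics/top0.png');s=cv2.imread('pics/side0.png')
a=cv2.resize(t[215:275,200:260],(400,400),interpolation=cv2.INTER_CUBIC)
b=cv2.resize(s[170:240,250:320],(400,400),interpolation=cv2.INTER_CUBIC)
cv2.imwrite('pics/c0.png',np.hstack([a,b]))
```

```text
(no output)
```

View pics/c0.png

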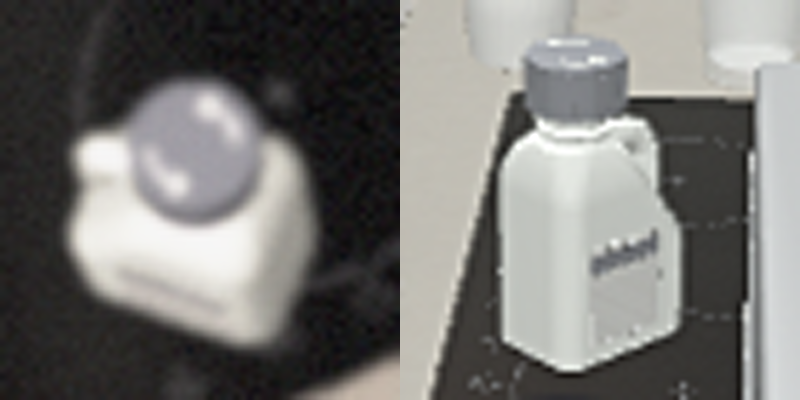

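The crop confirms it: a large grey cap with two pale arrows on the white jug. Cap-top centre is about (229.5,236.3) in the top view and (280.8,178.8) in the side view.

```bash
cat > h.py <<'E'
import numpy as np
from rig import env, optics
def ray(n,u,v,z):
    c=optics.calibration(n);f=210/np.tan(np.radians(c['fov_y']/2))
    T=c['T'];d=T[:3,:3]@np.array([(u-c['cx'])/f,(v-c['cy'])/f,1]);o=T[:3,3]
    return o+d*(z-o[2])/d[2]
def proj(n,p):
    c=optics.calibration(n);f=210/np.tan(np.radians(c['fov_y']/2));T=c['T']
    q=T[:3,:3].T@(np.asarray(p)-T[:3,3]);return f*q[:2]/q[2]+[c['cx'],c['cy']]
def go(p):
    s=env.observe();R=np.array(s['tool_rot'])
    print('tool shift in rows units',np.round(R.T@(np.asarray(p)-s['position'])/.04,3),'dist',np.round(np.asarray(p)-s['position'],4))
E
python3 - <<'E'
from h import *
print(ray('top',229.5,236.3,.176),ray('side',280.8,178.8,.176))
p=ray('top',229.5,236.3,.176); print(proj('side',p))
print('handle',ray('top',215,238.5,.129),'jam',ray('top',320,205,.1),'tin',ray('top',238,180,.045))
go([p[0],p[1],.23])
E
```

```text
[0.49727173 0.13272856 0.176     ] [0.50087778 0.12989672 0.176     ]
[279.66853798 178.43791227]
handle [0.52399666 0.1693951  0.129     ] jam [ 0.4980978  -0.14556295  0.1       ] tin [0.6954645  0.03163698 0.045     ]
tool shift in rows units [ 12.717 -11.795   0.038] dist [ 0.2767  0.6363 -0.0008]
```

```bash
python3 -m jog '[{"linear":[0.3,-0.3,-0.5],"roll":0},{"linear":[0.6,-0.56,-0.3],"roll":0},{"linear":[0.6,-0.56,0],"roll":0},{"linear":[0.6,-0.56,0],"roll":0},{"linear":[0.6,-0.56,0],"roll":0},{"linear":[0.6,-0.56,0],"roll":0},{"linear":[0.6,-0.56,0],"roll":0},{"linear":[0.6,-0.56,0],"roll":0},{"linear":[0.6,-0.56,0],"roll":0},{"linear":[0.6,-0.56,0],"roll":0},{"linear":[0.6,-0.56,0],"roll":0},{"linear":[0.4,-0.36,0],"roll":0}]' 1 60 && python3 -c "
from h import *
go([.499,.1315,.26])"
```

```text
time_s: 1.1
position: [0.366, -0.1644, 0.2633]
tool_rot: [[0.916, 0.402, -0.0], [0.402, -0.916, 0.001], [0.0, -0.001, -1.0]]
ft_force: [-0.4, -1.7, -0.0]
grip_width: 0.0858
gripper_force: 0.0
tool shift in rows units [ 6.02  -5.434  0.086] dist [ 0.133   0.2959 -0.0033]
```

```bash
python3 -m jog '[{"linear":[0.6,-0.54,0],"roll":0},{"linear":[0.6,-0.54,0],"roll":0},{"linear":[0.6,-0.54,0],"roll":0},{"linear":[0.6,-0.54,0],"roll":0},{"linear":[0.6,-0.54,0],"roll":0},{"linear":[0.6,-0.54,0],"roll":0},{"linear":[0.6,-0.54,0],"roll":0},{"linear":[0.6,-0.54,0],"roll":0},{"linear":[0.6,-0.54,0],"roll":0},{"linear":[0.4,-0.4,0],"roll":0},{"linear":[0.1,-0.1,0],"roll":0},{"linear":[0,0,0],"roll":0}]' && python3 -c "
from h import *
import cv2
go([.499,.1315,.26])
print(optics.calibration('wrist'))
cv2.imwrite('pics/w1.png',optics.get_image('wrist')[:,:,::-1])
print(proj('wrist',[.499,.1315,.176]),env.observe()['q'])"
```

```text
time_s: 2.1
position: [0.4958, 0.1252, 0.2627]
tool_rot: [[0.915, 0.403, -0.001], [0.403, -0.915, -0.0], [-0.001, -0.0, -1.0]]
ft_force: [0.2, -0.7, -0.8]
grip_width: 0.0858
gripper_force: 0.0
tool shift in rows units [ 0.136 -0.112  0.068] dist [ 0.0032  0.0063 -0.0027]
{'fov_y': 65.79791073697862, 'cx': 277.4976585954053, 'cy': 214.1120269846556, 'T': array([[ 4.03056054e-01, -8.67337141e-01, -2.92013870e-01,
         5.71288605e-01],
       [-9.15175250e-01, -3.82085748e-01, -1.28315015e-01,
         1.58298394e-01],
       [-2.81959444e-04,  3.18962011e-01, -9.47767459e-01,
         4.04952322e-01],
       [ 0.00000000e+00,  0.00000000e+00,  0.00000000e+00,
         1.00000000e+00]])}
[270.20420774 213.10180758] [ 7.76409807e-01  1.66260401e+01  7.68932056e+01 -1.69052501e-02
  8.65385291e+01  6.70674750e+01]
```

View pics/w1.png

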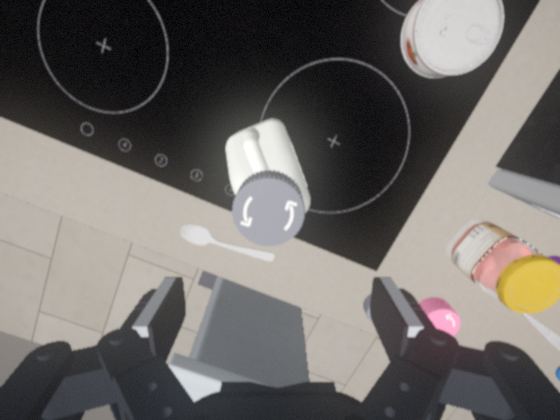

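The wrist view shows the arrows centred at about (269.5,212.5), and the prediction was (270.2,213.1), so the position is confirmed. Next I descend.

```bash
python3 -m jog '[{"linear":[0.14,-0.11,0],"roll":0},{"linear":[0,0,0.4],"roll":0},{"linear":[0,0,0.5],"roll":0},{"linear":[0,0,0.5],"roll":0},{"linear":[0,0,0.5],"roll":0},{"linear":[0,0,0.5],"roll":0},{"linear":[0,0,0.4],"roll":0},{"linear":[0,0,0.15],"roll":0},{"linear":[0,0,0],"roll":0},{"linear":[0,0,0],"roll":0}]' && python3 -c "
from h import *
go([.499,.1315,.143])
import cv2
a=optics.get_image('side')[120:260,220:360,::-1]; b=optics.get_image('wrist')[:,:,::-1]
cv2.imwrite('pics/d.png',__import__('numpy').hstack([cv2.resize(a,(400,400)),cv2.resize(b[100:420,120:440],(400,400))]))"
```

```text
time_s: 2.98
position: [0.4996, 0.13, 0.146]
tool_rot: [[0.916, 0.4, 0.001], [0.4, -0.916, 0.0], [0.001, 0.0, -1.0]]
ft_force: [0.4, 0.4, -0.1]
grip_width: 0.0854
gripper_force: 0.0
tool shift in rows units [ 0.002 -0.04   0.076] dist [-0.0006  0.0015 -0.003 ]
```

View pics/d.png

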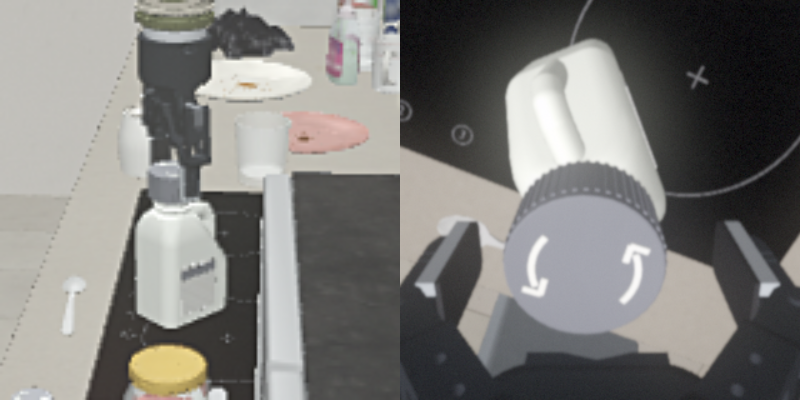

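The fingers straddle the cap, with the cap centre about 3 mm toward tool -y: crop (585,262) against an axis near 595. I'll correct that and close.

```bash
python3 -m jog '[{"linear":[0,-0.07,0.05],"roll":0},{"linear":[0,0,0],"roll":0},{"linear":[0,0,0],"roll":0}]' && python3 -m jog '[{"linear":[0,0,0],"roll":0},{"linear":[0,0,0],"roll":0},{"linear":[0,0,0],"roll":0},{"linear":[0,0,0],"roll":0},{"linear":[0,0,0],"roll":0},{"linear":[0,0,0],"roll":0},{"linear":[0,0,0],"roll":0},{"linear":[0,0,0],"roll":0},{"linear":[0,0,0],"roll":0},{"linear":[0,0,0],"roll":0}]' -1 60
```

```text
time_s: 3.33
position: [0.4981, 0.1332, 0.1437]
tool_rot: [[0.916, 0.401, 0.001], [0.401, -0.916, 0.0], [0.001, 0.0, -1.0]]
ft_force: [0.1, -0.6, 0.3]
grip_width: 0.0852
gripper_force: 0.0
time_s: 4.17
position: [0.4981, 0.133, 0.1434]
tool_rot: [[0.916, 0.401, 0.0], [0.401, -0.916, 0.0], [0.0, 0.0, -1.0]]
ft_force: [-1.6, 1.4, 4.2]
grip_width: 0.0541
gripper_force: 62.2
```

Gripped at 54 mm. Now press gradually.

```bash
python3 -m jog '[{"linear":[0,0,0.04],"roll":0},{"linear":[0,0,0.04],"roll":0},{"linear":[0,0,0.03],"roll":0},{"linear":[0,0,0],"roll":0},{"linear":[0,0,0],"roll":0},{"linear":[0,0,0],"roll":0}]'
```

```text
time_s: 4.67
position: [0.4983, 0.133, 0.1395]
tool_rot: [[0.916, 0.401, 0.001], [0.401, -0.916, -0.0], [0.001, 0.0, -1.0]]
ft_force: [-4.0, -0.1, 9.7]
grip_width: 0.0542
gripper_force: 62.6
```

```bash
python3 -m jog '[{"linear":[0,0,0.04],"roll":0},{"linear":[0,0,0.03],"roll":0},{"linear":[0,0,0],"roll":0},{"linear":[0,0,0],"roll":0},{"linear":[0,0,0],"roll":0}]'
```

```text
time_s: 5.08
position: [0.4985, 0.133, 0.138]
tool_rot: [[0.916, 0.401, 0.003], [0.401, -0.916, -0.0], [0.003, 0.001, -1.0]]
ft_force: [-6.8, 0.6, 20.6]
grip_width: 0.0541
gripper_force: 63.9
```

It's bottomed out at about 21 N. Now twist counter-clockwise, which is negative roll with the tool pointing down.

```bash
python3 -m jog '[{"linear":[0,0,0],"roll":-0.4},{"linear":[0,0,0],"roll":-0.6},{"linear":[0,0,0],"roll":-0.6},{"linear":[0,0,0],"roll":-0.6},{"linear":[0,0,0],"roll":-0.6},{"linear":[0,0,0],"roll":-0.6},{"linear":[0,0,0],"roll":-0.6},{"linear":[0,0,0],"roll":-0.6},{"linear":[0,0,0],"roll":-0.6},{"linear":[0,0,0],"roll":-0.6},{"linear":[0,0,0],"roll":-0.6},{"linear":[0,0,0],"roll":-0.6}]'; python3 -c "
from h import *
import cv2
print(env.observe()['wrist_torque'])
b=optics.get_image('wrist')[:,:,::-1]
cv2.imwrite('pics/e.png',cv2.resize(b[60:380,120:440],(560,560)))"
```

```text
time_s: 6.08
position: [0.4997, 0.133, 0.138]
tool_rot: [[0.518, 0.855, 0.005], [0.855, -0.518, 0.0], [0.003, 0.005, -1.0]]
ft_force: [-0.6, 0.3, 16.4]
grip_width: 0.0542
gripper_force: 63.4
[ 0.07233114  0.23640946 -0.13090172]
```

View pics/e.png

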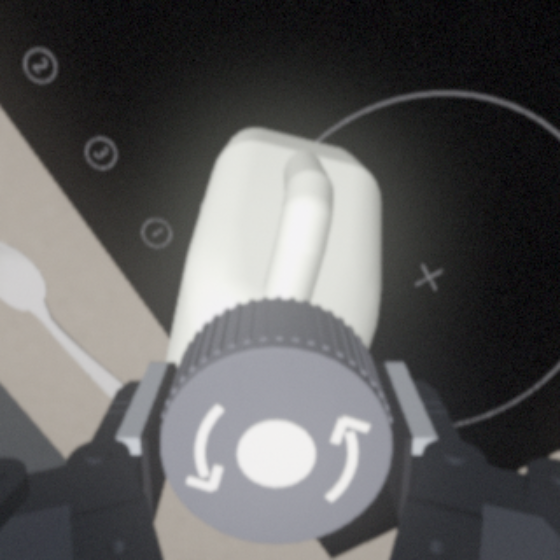

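The cap turns with the gripper. I'll check whether the jug turned along with it by comparing the handle bearing before and after.

Run:
```python
from h import *
p=ray('wrist',297,157,.129); c=np.array([.499,.133]); print('now',p,np.degrees(np.arctan2(*(p[:2]-c)[::-1])))
T=np.array([[ 4.03056054e-01,-8.67337141e-01,-2.92013870e-01,0.571288605],[-9.15175250e-01,-3.82085748e-01,-1.28315015e-01,.158298394],[-2.81959444e-04,3.18962011e-01,-9.47767459e-01,.404952322],[0,0,0,1]])
cal=optics.calibration('wrist'); cal['T']=T
optics_c=optics.calibration; optics.calibration=lambda n:cal
p=ray('wrist',250,132,.129); print('w1',p,np.degrees(np.arctan2(*(p[:2]-c)[::-1])))
```

```text
now [0.53833451 0.17900881 0.129     ] 49.47173237931312
w1 [0.54264047 0.1706019  0.129     ] 40.749148087955895
```

The jug moved at most a few degrees, so the cap really is turning on the neck. Continue twisting.

```bash
python3 -m jog '[{"linear":[0,0,0],"roll":-0.6},{"linear":[0,0,0],"roll":-0.8},{"linear":[0,0,0],"roll":-0.9},{"linear":[0,0,0],"roll":-0.9},{"linear":[0,0,0],"roll":-0.9},{"linear":[0,0,0],"roll":-0.9},{"linear":[0,0,0],"roll":-0.9},{"linear":[0,0,0],"roll":-0.9},{"linear":[0,0,0],"roll":-0.9},{"linear":[0,0,0],"roll":-0.9},{"linear":[0,0,0],"roll":-0.8},{"linear":[0,0,0],"roll":-0.6}]'; python3 -m jog '[{"linear":[0,0,0],"roll":0},{"linear":[0,0,0],"roll":0}]'; python3 -c "
from h import *
import cv2
print(env.observe()['wrist_torque'])
b=optics.get_image('wrist')[:,:,::-1]
cv2.imwrite('pics/f.png',cv2.resize(b[60:380,120:440],(560,560)))"
```

```text
time_s: 7.13
position: [0.4999, 0.133, 0.138]
tool_rot: [[-0.323, 0.946, 0.006], [0.946, 0.323, 0.0], [-0.002, 0.006, -1.0]]
ft_force: [-0.1, 0.3, 16.9]
grip_width: 0.0542
gripper_force: 63.3
time_s: 7.3
position: [0.4999, 0.1329, 0.138]
tool_rot: [[-0.32, 0.947, 0.006], [0.947, 0.32, -0.0], [-0.002, 0.006, -1.0]]
ft_force: [-0.9, -0.6, 16.0]
grip_width: 0.0541
gripper_force: 63.4
[-0.0523702   0.02418496  0.07218077]
```

View pics/f.png

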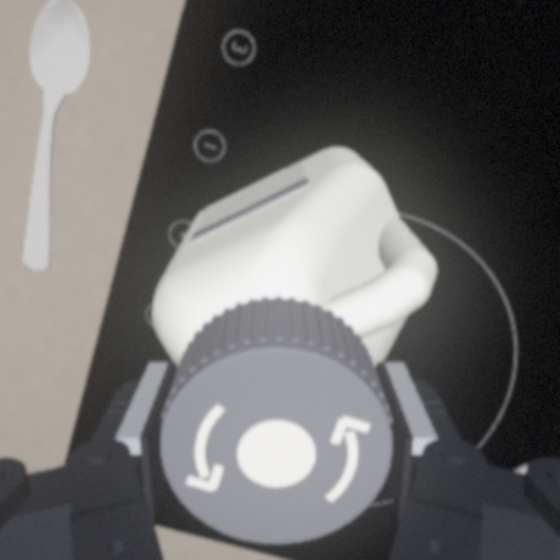

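The jug appears turned well over 60° relative to the cap. I'll add 10° for margin, then lift slowly and watch for jug weight.

```bash
python3 -m jog '[{"linear":[0,0,0],"roll":-0.7},{"linear":[0,0,0],"roll":-0.7},{"linear":[0,0,0],"roll":-0.6},{"linear":[0,0,0],"roll":0},{"linear":[0,0,-0.06],"roll":0},{"linear":[0,0,-0.06],"roll":0},{"linear":[0,0,-0.06],"roll":0},{"linear":[0,0,-0.06],"roll":0},{"linear":[0,0,-0.06],"roll":0},{"linear":[0,0,-0.06],"roll":0},{"linear":[0,0,0],"roll":0},{"linear":[0,0,0],"roll":0}]'
```

```text
time_s: 8.35
position: [0.4979, 0.133, 0.1503]
tool_rot: [[-0.48, 0.878, -0.001], [0.878, 0.48, -0.0], [0.0, -0.001, -1.0]]
ft_force: [0.8, 0.2, -0.4]
grip_width: 0.054
gripper_force: 63.0
```

There's no load on the wrist at 7 mm above the seat, so the lugs are free. Lift straight up.

```bash
python3 -m jog '[{"linear":[0,0,-0.1],"roll":0},{"linear":[0,0,-0.15],"roll":0},{"linear":[0,0,-0.15],"roll":0},{"linear":[0,0,-0.15],"roll":0},{"linear":[0,0,-0.15],"roll":0},{"linear":[0,0,-0.15],"roll":0},{"linear":[0,0,-0.15],"roll":0},{"linear":[0,0,-0.1],"roll":0},{"linear":[0,0,0],"roll":0},{"linear":[0,0,0],"roll":0},{"linear":[0,0,0],"roll":0},{"linear":[0,0,0],"roll":0}]'; python3 -c "
from h import *
import cv2
a=optics.get_image('side')[120:260,220:360,::-1]; b=optics.get_image('wrist')[:,:,::-1]
cv2.imwrite('pics/g.png',np.hstack([cv2.resize(a,(400,400)),cv2.resize(b[60:380,120:440],(400,400))]))"
```

```text
time_s: 9.35
position: [0.4979, 0.133, 0.1942]
tool_rot: [[-0.479, 0.878, -0.001], [0.878, 0.479, 0.0], [0.0, -0.001, -1.0]]
ft_force: [-0.7, 0.4, -0.9]
grip_width: 0.0542
gripper_force: 63.0
```

View pics/g.png

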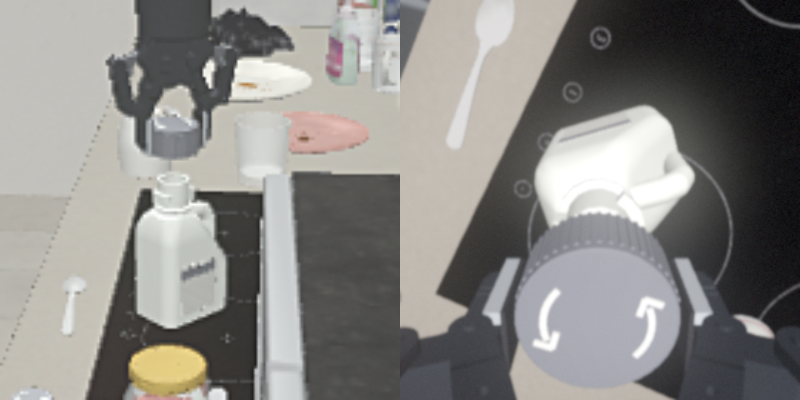

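The cap (side-view crop (172,135)) is held level about 50 mm above its seat, right over the open neck at (172,185). The jug is upright in its place, so I'm handing in.

```bash
python3 -c "
from rig import env
print(env.close_job())"
```

```text
the job is handed in; nothing more can be done
None
```

I pressed the cap, twisted it free and lifted it off; the job is handed in with the gripper holding it level about 5 cm above the open mouth and the jug upright in place (no verdict was returned).

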